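Lock the swivel board holder with its index pin

TASK

Lock the swivel board holder in its home position: tip the blue lid of the accessory tub up by its pull tab so that it hinges on the far rim, then lift it off and lay it flat, right way up, in the middle of the yellow pad; turn the holder's head in its base until the hole in its lug lies over the base's index hole, and push the red-handled index pin from the tub fully home through both. Keep the head seated in its base, do not press on the circuit board in its jaws, and leave everything else, the tub's other two tools included, where it stands.

Things in the scene. Friction and masses are not known exactly. Their poses are not given: they have to be found in the camera images.
- base_hole (a point): mouth of the index hole in the fixed grey base plate (136 x 136 x 26 mm, bolted flat to the bench, top at z = 26 mm) of the swivel board holder: an 11 mm hole straight down through the plate, 48 mm from the plate's centre, with a broad red mark just outside it.
- base_axis (a point): centre of the same base plate, at its top face: the vertical axis of its 41 mm bore, on which the head turns. The plate's place and turn on the bench vary.
- head_axis (a point): turning head of the board holder: a loose 0.45 kg part, its 39 mm spigot standing in the base's bore with 1 mm play all round, turning either way with light friction. Point on its axis, at z = 50 mm. Its x points to its index lug. On the base lies a 64 mm hub, 12 mm thick (top at z = 38 mm), carrying the vice. It could be lifted out by 20 mm.
- vice_top (a point): the little vice on the head, on the axis at the level of the jaw tops (z = 74 mm). Grey body 36 mm along the head's x, 62 mm along its y, z = 38 to 54 mm; at its two y ends steel jaws 36 x 11 mm rise flush with it to z = 74 mm, outer faces 62 mm apart. To turn the head it can be gripped from above, centred on the axis, along x (36 mm, beside the board) or y (62 mm, on the jaws).
- lug_hole (a point): upper mouth of the 11 mm index hole in the head's aluminium lug, 48 mm from the axis along the head's +x, at the lug's top face (z = 38 mm). The lug is 12 mm thick, 26 mm wide, reaches 63 mm from the axis and lies on the base. Fingers holding a pin here have room along the lug's width, but little towards the axis, where the vice's flank is 30 mm away.
- board: green phone circuit board, 28 mm along the head's x, 40 mm along its y, 2 mm thick, held between the head's jaws at z = 67.5 to 69.5 mm; narrower than the vice body by 4 mm a side. Delicate: not to be pressed on.
- tub: pale open plastic tub, fixed, 110 mm (its x) x 160 mm (its y) x 82 mm high, walls 3.5 mm; origin at the centre of its underside. Inside lies a dark insert block, top at z = 41.5 mm, with three 11 mm holes at y = -46, 0 and +46 mm on its centre line; in each stands a pin-like tool, one of them the index pin. The closed lid's x and y run along the tub's.
- lid_center (a point): the tub's loose blue lid, 0.11 kg, plate 118 (x) x 168 (y) x 3.5 mm, held only by its weight; point at the plate's centre, 0.5 mm above its underside. That rests on the tub's rim (z = 82 mm); a 6 mm deep lip below it fits inside the walls with 3 mm play. Laid on a flat surface it stands on that lip, the point 6.5 mm above the surface. z points up out of it.
- lid_tab (a point): centre of the lid's upright white pull tab: 4 mm thick along the lid's x, 36 mm wide along y, rising 26 mm above the plate; 56 mm from the lid's centre along its -x, over that edge (the side that mostly faces the robot). Pinch it across its thickness from above.
- lid_far (a point): point on the lid's plate underside at the middle of the edge opposite the tab, 55 mm from the centre along +x, over the tub's far rim: the lid hinges here when tipped up by the tab.
- pad: yellow work pad, fixed flat on the bench, 150 mm (its x) x 200 mm (its y), 3 mm thick, empty; origin at the centre of its underside.
- pin_center (a point): the index pin, 70 mm long, standing upright: a steel shank 9 mm in diameter and 36 mm long with an 8 mm long tapered nose (4 mm at the tip), under a round red grip 16 mm in diameter and 34 mm high. The point is half-way up, 35 mm above the tip. In the tub its grip stands on the insert block. 50 g.
- pin_collar (a point): underside of the red grip on the pin's axis, 36 mm above the tip: the shoulder that comes to rest on the lug when the pin is home.
- pin_tip (a point): tip of the index pin's nose.
- key_center (a point): black-handled clamp key standing in the tub, same size as the pin; half-way up. To be left there.
- driver_center (a point): yellow-handled driver standing in the tub, same size as the pin; half-way up. To be left there.
- spool_mid (a point): bystander: solder spool standing, 54 mm in diameter, 43 mm high; half-way up
- flux_mid (a point): bystander: amber dispenser bottle, 36 mm in diameter, 120 mm high, standing in front of the tub on its tab side, 40 to 48 mm clear of the tab; half-way up
- tape_mid (a point): bystander: tape roll lying flat, 60 mm outside, 40 mm inside, 18 mm high; half-way up
- cleaner_mid (a point): bystander: black tip cleaner pot, 60 mm in diameter, 44 mm high; half-way up
- phone_mid (a point): bystander: opened phone lying flat, 71 mm (its x) x 147 mm (its y) x 8 mm; its centre
- screwdriver_mid (a point): bystander: red-handled screwdriver lying, 150 mm long along its x, 20 mm thick; about its middle
Mind the look-alikes: they are no part of the job. Of the things that look like the part that bears head_axis, the larger one is meant.

How it is judged (in metres and radians):
On the way, in this order (a step that is already met when the one before it is completed fails the run):
1. the lid is tipped up by its tab (more than 0.2 rad, about 11 degrees) while its far edge is still on or close to the tub's rim (angle between lid_center's own z axis and vertical above 0.2 rad and z of lid_far in the frame of tub below 0.1 m), for 0.1 s.
2. the index pin is lifted clear out of the tub (z of pin_tip in the frame of tub above 0.075 m), for 0.1 s.
At the end, for the whole second after the job is handed in: Head seated (within 2.5 mm), lug hole within 3 mm of the base hole; pin upright (0.1 rad) in both, shoulder within 4 mm of the lug, tip within 4.5 mm of the hole axis; lid flat and right way up (0.06 rad) on the pad, centres within 45 mm; all released and still (horizontal distance between lug_hole and base_hole below 0.003 m and height (world z) of lug_hole below 0.0405 m and distance between pin_collar and lug_hole below 0.004 m and angle between pin_center's own z axis and vertical below 0.1 rad and horizontal distance between pin_tip and base_hole below 0.0045 m and height (world z) of pin_tip below 0.006 m and horizontal distance between lid_center and pad below 0.045 m and angle between lid_center's own z axis and vertical below 0.06 rad and height (world z) of lid_center below 0.014 m and linear speed of each of pin, head, lid below 0.01 m/s); the robot touches nothing.
It fails at once if the circuit board is pressed (more than 2 N) by the fingers or arm (contact force between board and the fingers above 2 N or contact force between board and the arm above 2 N).
It fails at once if the head is lifted in its base by more than 10 mm (height (world z) of lug_hole above 0.048 m).
It fails at once if a bystander is moved by more than 25 mm (distance of any of spool_mid, flux_mid, tape_mid, cleaner_mid, phone_mid, screwdriver_mid from where it was at the start of the episode above 0.025 m).
It fails at once if the clamp key or the driver in the tub is moved by more than 15 mm (distance of any of key_center, driver_center from where it was at the start of the episode above 0.015 m).
It also fails if it takes over 72 s, if anything falls off the work surface, if the arm or the gripper's body presses on something with over 40 N, if the wrist force passes 120 N, or if a joint passes its speed limit or range.

ROBOT

A 6-joint arm with a two-finger parallel gripper is mounted at the origin on the work surface. World frame = base frame: x ahead of the robot, y to its left, z up, the work surface at z = 0. Lengths are in m, angles in degrees, forces in N, time in s.
With the tool pointing down it reaches from about 0.25 to 0.775 m from the base axis. Payload 8.9 kg.
Tool frame: the origin (TCP) lies midway between the tips of the shut fingers; the grasp point (between the pads) lies 19 mm behind it (grip_point_offset is the z of the grasp point in the tool frame, in m); z points along the fingers, x is the direction in which the jaws open and shut, and the axes are right-handed (so a half turn about z gives the same grasp; the last joint's range is limited). The gripper opens to 85 mm and grips with 20 to 120 N. Pads are 22 mm wide; open, the fingers measure 114 mm over their backs; the gripper's body (76 mm by 85 mm) begins 54 mm behind the grasp point. The pads swing forward as they close: fully open they stand 13 mm farther back than shut.
Start: joints at [-72.783, 16.656, -8.789, 64.555, 0, 82.019], TCP at [0.224, -0.475, 0.231] pointing down, gripper open.
Joint ranges: [-144.48, 144.48], [-52.06, 99.96], [-74.48, 78.29], [-112.23, 115.85], [-86.99, 84.42], [-180, 180]. Speed limits (degrees/s): [127.2, 127.2, 159.86, 180, 180, 180].

INTERFACE

Orientations are given as [roll, pitch, yaw] about the fixed x, y, z axes, in that order (R = Rz(yaw) Ry(pitch) Rx(roll)).
In Python, from station import * gives the robot as it stands. The module is installed in compiled form; this text tells all that it offers. Calls block until the motion is done:
- reach(position, orientation): joint-space move of the TCP to a pose.
- move_linear(position, frame=None, speed=0.15, max_force=None): straight line of the TCP; frame=None keeps the orientation; speed is the mean speed in m/s. With max_force (N) it stops when the force on the tool has changed by that much, and returns True; else False.
- move_joints(angles): joint-space move.
- move_gripper(opening, grasp_force=None): opening from 0.0 (shut) to 1.0 (fully open); grasp_force is the grip in N (None keeps the last); returns when the fingers have stopped.
- pause(seconds).
- ik(position, orientation): joint angles nearest the present ones, or None.
- sense(): the state.
- capture(name): name is "scene" or "top" or "wrist"; returns the picture (420x560x3 uint8, red, green, blue); there is no depth.
- camera_params(name): a dict with "K" (3x3 intrinsics, pixels), "extrinsics" (4x4, takes a point from camera to world coordinates). Camera axes: x right, y down, z forward; pixel columns grow to the right and rows downward; lengths in m; the calibration is good to about 2 mm. A picture is of the moment at which its call begins: read the wrist's pose just before it. camera_params takes no time and is no camera call; for the wrist camera it gives the pose at the moment of the call.
A pose or a line that the arm cannot do raises MotionError and nothing moves.
- close_job(): hands the job in, once; it reports no verdict.
The state is a dict: "time": time; "qpos": joint angles; "qvel": joint speeds; "tau": joint torques, N m; "eef_pos": TCP position; "ee_rot": TCP orientation; "wrist_force": force on the tool from outside, world axes, zero at the start; "ft_torque": the same for the moment, N m; "opening": opening from 0.0 (shut) to 1.0 (fully open).
Only numpy, scipy, OpenCV 4.12 (cv2) and the standard library are available. Lean on these libraries where they do the work, as an engineer would, in place of code of your own. Each camera call takes 0.05 s, during which the arm holds its last target.

## Working session

There is one attempt and no reset: what is moved stays moved. The work goes in short steps, each a Python script; the robot and the scene stay as the last script left them, time stands still between calls to the robot, and variables do not carry over. Pictures are saved under pics/ and viewed, and the job is handed in when it is done.

```bash
mkdir -p pics; ls; python3 - <<'E'
from station import *
import cv2
s=sense();print(s)
for n in ["scene","top","wrist"]:
    im=capture(n);cv2.imwrite(f"pics/{n}0.png",im[:,:,::-1]);p=camera_params(n);print(n,p["K"].tolist(),p["extrinsics"].round(4).tolist())
E
```

```text
pics
{'time': 0.0, 'qpos': array([-7.27825325e+01,  1.66891761e+01, -8.83108031e+00,  6.45553995e+01,
       -1.57848179e-04,  8.20186568e+01]), 'qvel': array([ 0.0149444 , -0.03675929, -0.05266026, -0.08349864, -0.0202193 ,
       -0.0827367 ]), 'tau': array([ 2.36571774e-03, -5.37153876e+01,  3.31365931e+01,  1.61897420e-02,
       -9.70708220e-05, -1.30867741e-05]), 'eef_pos': array([ 0.22339389, -0.47460959,  0.23072999]), 'ee_rot': array([-1.79989651e+02,  7.49449563e-02, -6.48011825e+01]), 'wrist_force': array([-0.13479453, -0.23792841, -0.37937652]), 'ft_torque': array([-0.03540766, -0.02286965,  0.00411737]), 'opening': 1.000589987361555}
scene [[538.3941384925125, 0.0, 270.4269115638913], [0.0, 538.3941384925125, 201.2408059263422], [0.0, 0.0, 1.0]] [[-0.8771, 0.3522, -0.3265, 1.0132], [0.4799, 0.6681, -0.5687, 0.8132], [0.0178, -0.6555, -0.755, 1.1403], [0.0, 0.0, 0.0, 1.0]]
top [[449.3314744563138, 0.0, 288.82539386366625], [0.0, 449.3314744563138, 213.39648695447795], [0.0, 0.0, 1.0]] [[0.0207, -0.9861, 0.165, 0.3879], [-0.9998, -0.0213, -0.0017, -0.0116], [0.0052, -0.1649, -0.9863, 1.1099], [0.0, 0.0, 0.0, 1.0]]
wrist [[299.3289956893359, 0.0, 280.39907052006635], [0.0, 299.3289956893359, 212.35005333459253], [0.0, 0.0, 1.0]] [[0.4261, -0.857, -0.2899, 0.2974], [-0.9047, -0.4041, -0.1349, -0.4403], [-0.0015, 0.3197, -0.9475, 0.3735], [0.0, 0.0, 0.0, 1.0]]
```

View pics/top0.png

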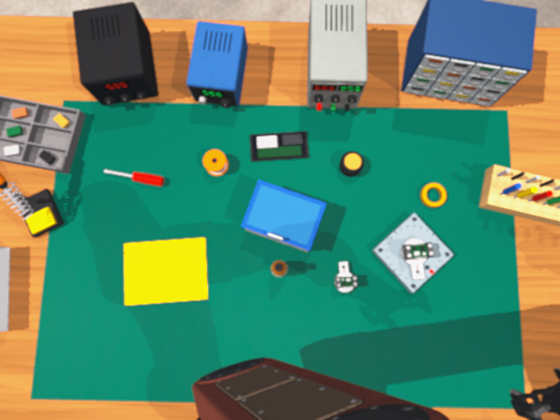

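View pics/scene0.png

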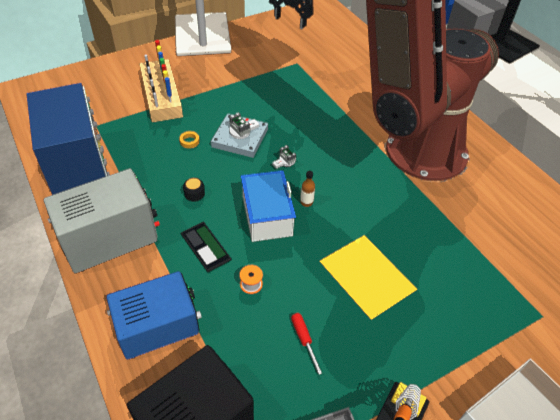

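View pics/wrist0.png

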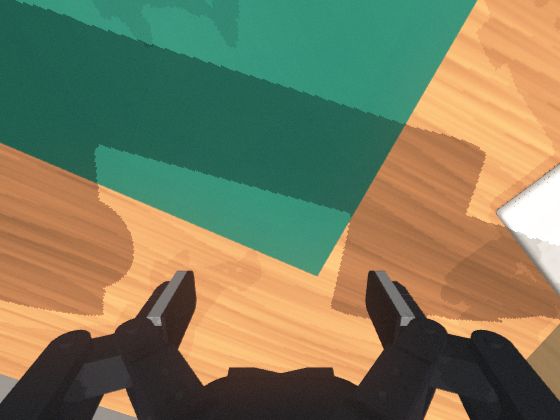

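The top view shows the lid around (285,214), its tab at (268,237), the flux bottle at (279,268) and the pad at (166,271). There are two candidates for the head: the one at (418,255), standing in the grey base plate, and a smaller loose one at (346,277). The larger one in the base with the red mark at about (432,271) fits the description. I'll confirm that in an enlarged crop.

```bash
python3 - <<'E'
import cv2,numpy as np
t=cv2.imread("pics/top0.png")
a=cv2.resize(t[200:300,320:470],None,fx=5,fy=5,interpolation=cv2.INTER_CUBIC)
cv2.imwrite("pics/c1.png",a)
b=cv2.resize(t[170:290,220:340],None,fx=5,fy=5,interpolation=cv2.INTER_CUBIC)
cv2.imwrite("pics/c2.png",b)
s=cv2.imread("pics/scene0.png")
cv2.imwrite("pics/c3.png",cv2.resize(s[95:185,195:315],None,fx=6,fy=6,interpolation=cv2.INTER_CUBIC))
E
```

```text
(no output)
```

View pics/c1.png

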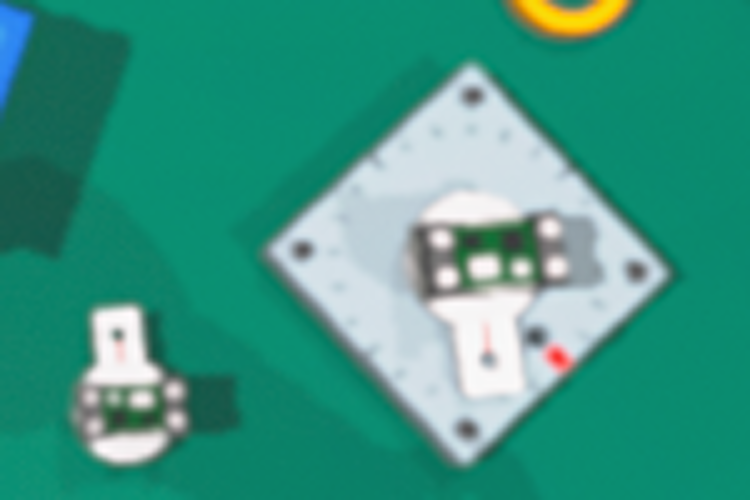

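View pics/c2.png

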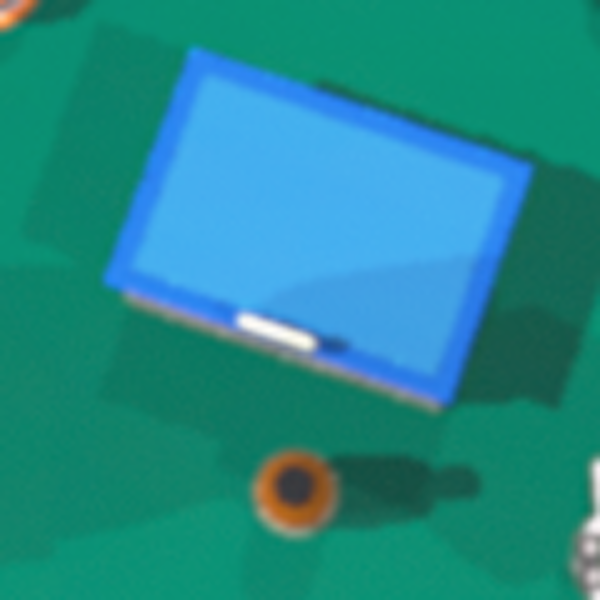

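View pics/c3.png

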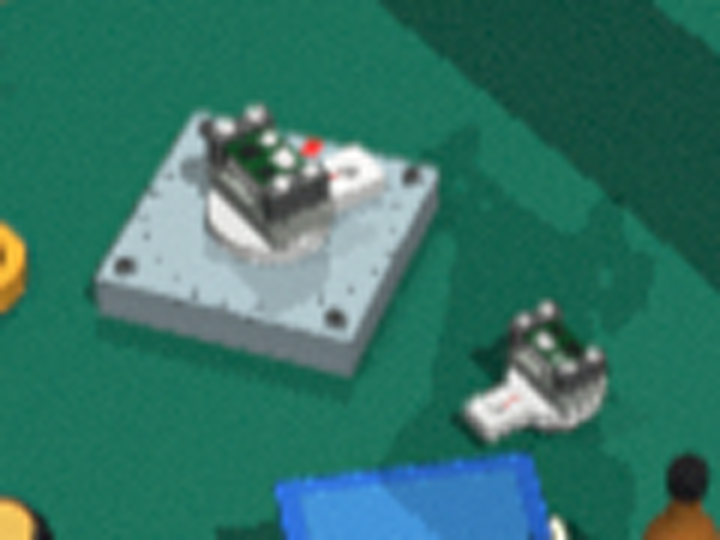

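The crop confirms it: the larger head sits in the grey plate, with the lug hole at top px (417.6,271.6), the base hole at (427.2,267) and the red mark just outside it. The tub tab is at about (275,236) and the bottle top at (279,267).

```bash
cat > h.py <<'E'
import numpy as np,cv2
from station import *
def ray(P,uv,z):
    K=P["K"];T=P["extrinsics"]
    d=T[:3,:3]@np.linalg.inv(K)@np.array([uv[0],uv[1],1.]);o=T[:3,3]
    return o+d*(z-o[2])/d[2]
def proj(P,X):
    X=np.atleast_2d(X);T=np.linalg.inv(P["extrinsics"]);c=X@T[:3,:3].T+T[:3,3];q=c@P["K"].T
    return q[:,:2]/q[:,2:]
def grab(n,name):
    P=camera_params(n);im=capture(n);cv2.imwrite(f"pics/{name}.png",im[:,:,::-1]);np.savez(f"pics/{name}.npz",K=P["K"],extrinsics=P["extrinsics"]);return im,P
E
python3 - <<'E'
from h import *
P=camera_params("top")
f=lambda c,o:(o[0]+(c[0]+.5)/5-.5,o[1]+(c[1]+.5)/5-.5)
o=(320,200)
for n,c,z in [("basehole",(537,336),.026),("lug",(489,359),.038),("c1",(472,62),.026),("c2",(680,270),.026),("c3",(465,468),.026),("c4",(262,250),.026),
  ("jawA",(433,262),.074),("jawB",(552,249),.074)]:
    print(n,ray(P,f(c,o),z).round(4))
o=(220,170)
C=[ray(P,f(c,o),.0855) for c in [(192,47),(533,165),(448,403),(106,283)]]
print("lid",np.round(C,4),np.mean(C,0).round(4))
for n,c,z in [("tab",(277,331),.1115),("flux",(295,486),.12)]: print(n,ray(P,f(c,o),z).round(4))
t=cv2.imread("pics/top0.png")
m=cv2.inRange(t,(0,180,200),(80,255,255));m[:230]=0;m[:,:110]=0;m[:,225:]=0
r=cv2.minAreaRect(np.argwhere(m)[:,::-1].astype(np.float32));print(r)
B=cv2.boxPoints(r);print([ray(P,b,.003).round(4) for b in B], ray(P,r[0],.003).round(4))
E
```

```text
basehole [ 0.4464 -0.348   0.026 ]
lug [ 0.4344 -0.3211  0.038 ]
c1 [ 0.5793 -0.3201  0.026 ]
c2 [ 0.4795 -0.4181  0.026 ]
c3 [ 0.3832 -0.3118  0.026 ]
c4 [ 0.4849 -0.2162  0.026 ]
jawA [ 0.4768 -0.286   0.074 ]
jawB [ 0.4839 -0.3412  0.074 ]
lid [[ 0.6393  0.0605  0.0855]
 [ 0.5866 -0.0996  0.0855]
 [ 0.4752 -0.0616  0.0855]
 [ 0.5271  0.0964  0.0855]] [ 0.557  -0.0011  0.0855]
tab [0.5035 0.0165 0.1115]
flux [0.4345 0.0067 0.12  ]
((164.9593963623047, 270.93145751953125), (62.12742233276367, 84.42774963378906), 85.91438293457031)
[array([0.4903, 0.3996, 0.003 ]), array([0.5096, 0.193 , 0.003 ]), array([0.3593, 0.1745, 0.003 ]), array([0.3409, 0.3766, 0.003 ])] [0.4242 0.286  0.003 ]
```

```bash
python3 - <<'E'
from h import *
reach([0.5038,0.0165,0.21],[180,0,-18.3])
move_gripper(0.4,60)
im,P=grab("wrist","w1")
s=sense();print(s["time"],s["eef_pos"],s["ee_rot"],s["opening"],s["qpos"].round(1))
for X in [(.5038,.0165,.1115),(.557,-.0011,.0855)]:print(proj(P,X))
E
```

```text
2.7833 [0.50378806 0.0165007  0.20997511] [ 1.79999723e+02  2.46179453e-03 -1.83000985e+01] 0.4006911872273324 [ -6.4  15.2 -14.2  60.7   0.  101.9]
[[280.86369603 212.71725066]]
[[340.89572579 203.80342151]]
```

View pics/w1.png

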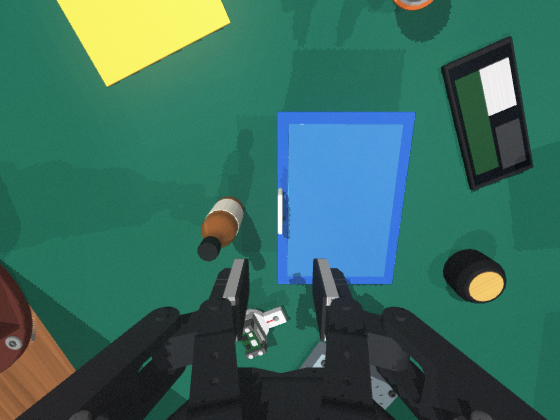

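The tab top sits at (280,212), within about 1 px of my projection, and the lid edges run vertical in the wrist view, so the yaw is right. I'll grip it now.

```bash
python3 - <<'E'
from h import *
print(move_linear([0.5038,0.0165,0.0905],speed=0.1,max_force=8))
move_gripper(0.0,70)
s=sense();print(s["time"],s["eef_pos"],s["opening"],s["wrist_force"].round(1))
# hinge rotation
yaw=np.deg2rad(-18.3);ex=np.array([np.cos(yaw),np.sin(yaw),0]);ez=np.array([0,0,1.])
p0=np.array(s["eef_pos"])
c=np.array([.557,-.0011,0]); H=c+ex*.055; H[2]=.082
r=p0-H; a=r@ex; b=r[2]; lat=r-a*ex-b*ez
for th in [4,8,12,16,19]:
    t=np.deg2rad(th)
    p=H+lat+ex*(a*np.cos(t)+b*np.sin(t))+ez*(-a*np.sin(t)+b*np.cos(t))
    move_linear(list(p),[180,th,-18.3],speed=0.06)
s=sense();print(s["time"],s["eef_pos"],s["ee_rot"],s["opening"],s["wrist_force"].round(1))
pause(0.15)
grab("wrist","w2");grab("scene","s2")
E
```

```text
False
4.5083 [0.50409873 0.01644412 0.09103527] 0.028781076270680495 [-1.2 -0.3  6.6]
5.9 [0.51257628 0.01362924 0.12589626] [179.98331855  18.8790872  -18.30577468] 0.02872687896037624 [0.2 0.2 0.8]
```

View pics/s2.png

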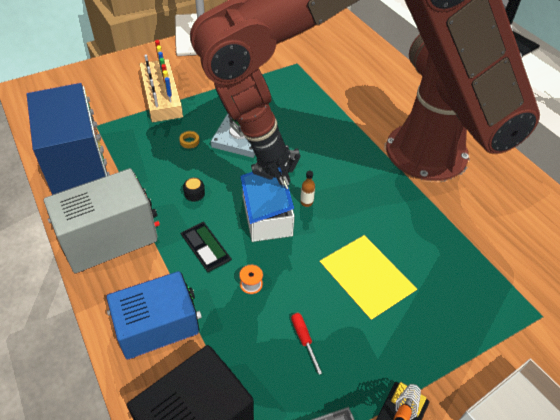

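View pics/w2.png

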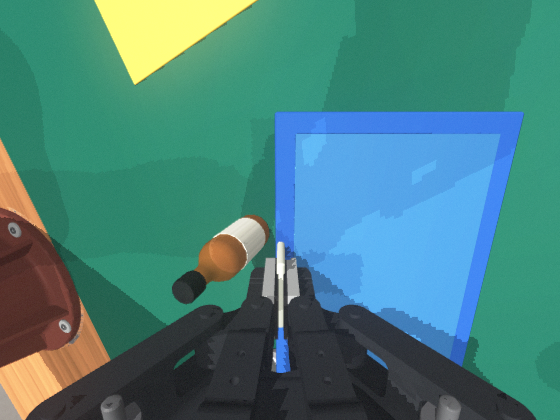

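The lid is tipped about 19° about its far rim, with the tab still firmly held at (281,255) in the wrist view. Next I'll lift it, level it and lay it on the pad.

```bash
python3 - <<'E'
from h import *
s=sense();p=s["eef_pos"]
move_linear([p[0],p[1],.21],speed=0.15)
yw=6.0;t=np.deg2rad(yw)
q=np.array([0.4242,0.286])+np.array([np.cos(t),np.sin(t)])*(-.0558)
reach([q[0],q[1],.12],[180,0,yw])
s=sense();print(s["time"],s["opening"])
grab("wrist","w3");grab("top","t3")
E
```

```text
8.075 0.024069886280650602
```

View pics/w3.png

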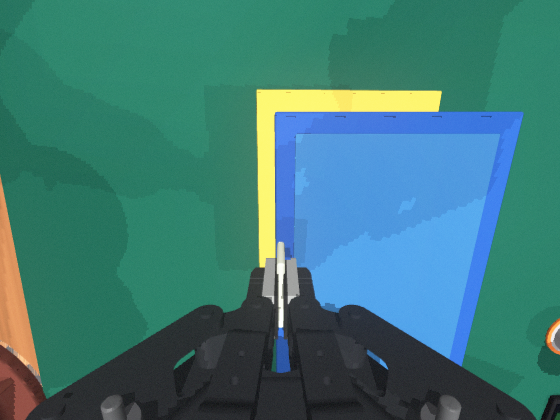

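View pics/t3.png

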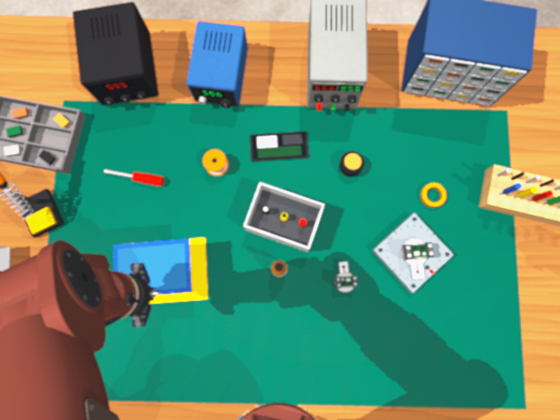

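The lid hangs level with its edges parallel to the pad. In the top view the tub is open: red grip at (303,223), yellow at (284,216), the third tool at (266,209). I'll lower the lid until it touches.

```bash
python3 - <<'E'
from h import *
p=sense()["eef_pos"]
move_linear([p[0],p[1],.026],speed=0.12)
print(move_linear([p[0],p[1],.0165],speed=0.03,max_force=5))
s=sense();print(s["time"],s["eef_pos"],s["wrist_force"].round(1))
move_gripper(0.4)
move_linear([p[0],p[1],.10],speed=0.15)
# look over tub and head
P=camera_params("top")
for u in [(303,223),(284,216),(266,209)]: print(ray(P,u,.0755).round(4))
reach([0.5,-0.13,.30],[180,0,-18.3-90+180-90])
s=sense();print(s["time"],s["qpos"].round(1),s["ee_rot"].round(1))
grab("wrist","w4");grab("top","t4")
E
```

```text
True
9.4417 [0.37072345 0.28007276 0.01800816] [-1.4 -0.3  8.3]
[ 0.539  -0.0468  0.0755]
[ 0.5546 -0.0022  0.0755]
[0.5702 0.0402 0.0755]
12.2833 [-22.6  14.2  -1.9  74.    0.   85.6] [-1.80e+02  1.00e-01 -1.82e+01]
```

View pics/w4.png

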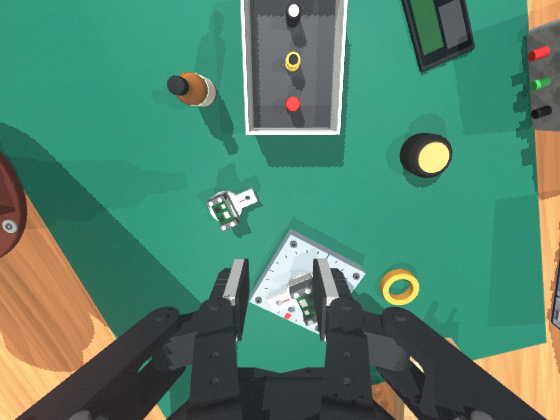

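View pics/t4.png

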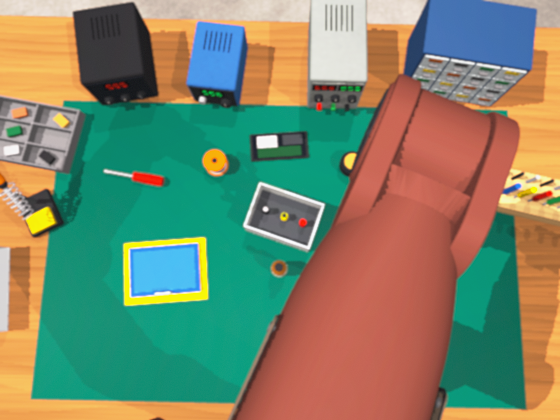

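The lid lies flat and centred on the pad (top view (165,270)), and the only red grip in the tub is at top px (303,223). Next is a close look at the holder.

```bash
python3 - <<'E'
from h import *
reach([0.4817,-0.3166,.20],[180,0,95.4])
move_gripper(1.0,25)
s=sense();print(s["time"],s["qpos"].round(1),s["eef_pos"],s["ee_rot"].round(2))
im,P=grab("wrist","w5")
for X in [(.4464,-.348,.026),(.4344,-.3211,.038),(.4817,-.3166,.074)]: print(proj(P,X))
cv2.imwrite("pics/w5c.png",cv2.resize(im[130:330,180:400,::-1],None,fx=3,fy=3,interpolation=cv2.INTER_CUBIC))
E
```

```text
14.9167 [-40.6  23.3  -3.9  62.8  -0.  -46. ] [ 0.48170169 -0.31661095  0.19999793] [-180.     0.    95.4]
[[254.06635318 156.36715753]]
[[280.66212667 148.62262191]]
[[280.715805   204.53979601]]
```

View pics/w5.png

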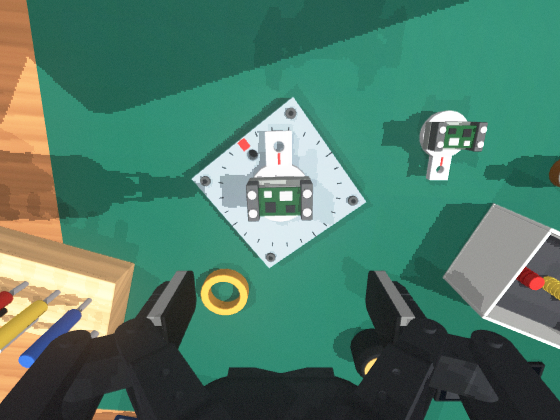

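View pics/w5c.png

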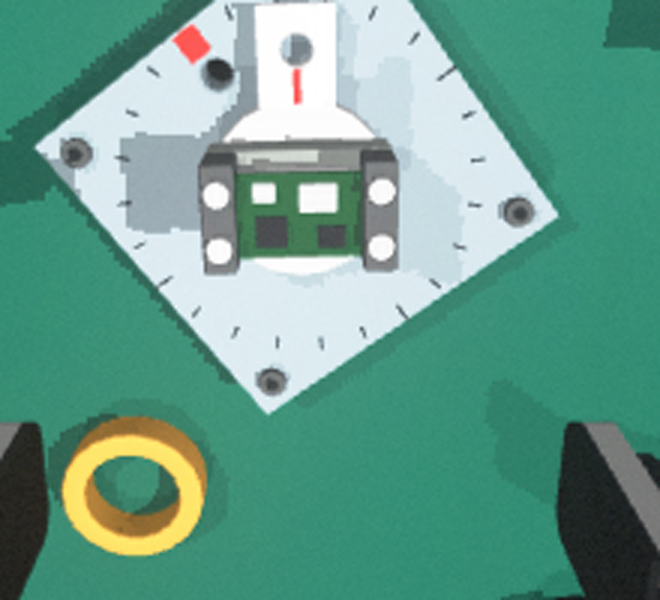

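```bash
python3 - <<'E'
from h import *
P=dict(np.load("pics/w5.npz"))
f=lambda c:(180+(c[0]+.5)/3-.5,130+(c[1]+.5)/3-.5)
B=ray(P,f((217,73)),.026);L=ray(P,f((296,49)),.038)
print("base hole",B,"lug",L)
C=[ray(P,f(c),.026) for c in [(557,215),(270,413),(35,148)]]+[ray(P,(293,97),.026)]
print(np.round(C,4)); c=np.mean(C,0);print("axis",c)
print("screws",np.mean([ray(P,f(q),.026) for q in [(75,153),(518,211)]],0), ray(P,f((271,381)),.026),ray(P,(290.7,113.5),.026))
an=lambda v:np.rad2deg(np.arctan2(v[1],v[0]))
print(an(B-c),np.linalg.norm((B-c)[:2]),an(L-c),np.linalg.norm((L-c)[:2]))
J=[ray(P,f(q),.074) for q in [(199,152),(199,272),(398,152),(398,272)]]
print(np.round(J,4),np.mean(J,0))
E
```

```text
base hole [ 0.44414667 -0.35031845  0.026     ] lug [ 0.43205003 -0.3236617   0.038     ]
[[ 0.484  -0.2225  0.026 ]
 [ 0.5756 -0.3208  0.026 ]
 [ 0.4769 -0.4136  0.026 ]
 [ 0.3846 -0.3136  0.026 ]]
axis [ 0.48027185 -0.31762621  0.026     ]
screws [ 0.48059923 -0.31818283  0.026     ] [ 0.56146849 -0.32158403  0.026     ] [ 0.40025102 -0.31420226  0.026     ]
-137.85581293428177 0.04872177154194245 -172.86589842888338 0.048598054838790344
[[ 0.4616 -0.3504  0.074 ]
 [ 0.5006 -0.3481  0.074 ]
 [ 0.4559 -0.29    0.074 ]
 [ 0.4946 -0.285   0.074 ]] [ 0.47817277 -0.31838903  0.074     ]
```

```bash
python3 - <<'E'
from h import *
x,y=.4803,-.3176
reach([x,y,.12],[180,0,95.7])
print(move_linear([x,y,.046],speed=0.1,max_force=8))
move_gripper(0.0,25)
s=sense();print(s["time"],s["eef_pos"].round(4),s["opening"],s["wrist_force"].round(1),s["ft_torque"].round(2))
q=s["qpos"].copy();yaw=s["ee_rot"][2]
q[5]-=132.6-yaw
move_joints(list(q))
s=sense();print(s["time"],s["eef_pos"].round(4),s["ee_rot"].round(2),s["opening"],s["wrist_force"].round(1),s["ft_torque"].round(2))
im,P=grab("wrist","w6")
print(proj(P,(.4452,-.349,.038)))
cv2.imwrite("pics/w6c.png",cv2.resize(im[60:260,180:400,::-1],None,fx=3,fy=3,interpolation=cv2.INTER_CUBIC))
E
```

```text
False
16.625 [ 0.4807 -0.3178  0.0468] 0.71953817807588 [-0.6  1.7  6.2] [0.25 0.15 0.13]
17.2833 [ 0.4806 -0.3177  0.0469] [1.7999e+02 6.0000e-02 1.3244e+02] 0.7210839795965429 [-0.3  0.3 -1.1] [0.12 0.09 0.02]
[[281.92923636 184.36867803]]
```

View pics/w6c.png

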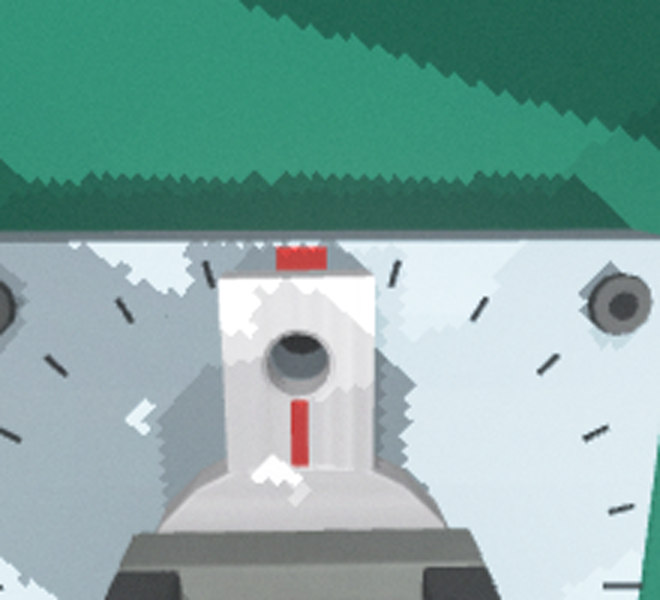

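The lug is now over the index mark: lug hole at crop (298,362), red mark at (301,259) and base hole crescent at about (302,345). The residual is about 0.6 mm clockwise. I'll trim it, release and recheck.

```bash
python3 - <<'E'
from h import *
s=sense();q=s["qpos"].copy()
q[5]+=0.6
move_joints(list(q))
move_gripper(1.0,25)
x,y=s["eef_pos"][:2]
move_linear([x,y,.12],speed=0.12)
s=sense();print(s["time"],s["ee_rot"].round(2))
im,P=grab("wrist","w7")
cv2.imwrite("pics/w7c.png",cv2.resize(im[80:280,180:400,::-1],None,fx=3,fy=3,interpolation=cv2.INTER_CUBIC))
E
```

```text
18.7083 [1.7999e+02 1.0000e-02 1.3185e+02]
```

View pics/w7c.png

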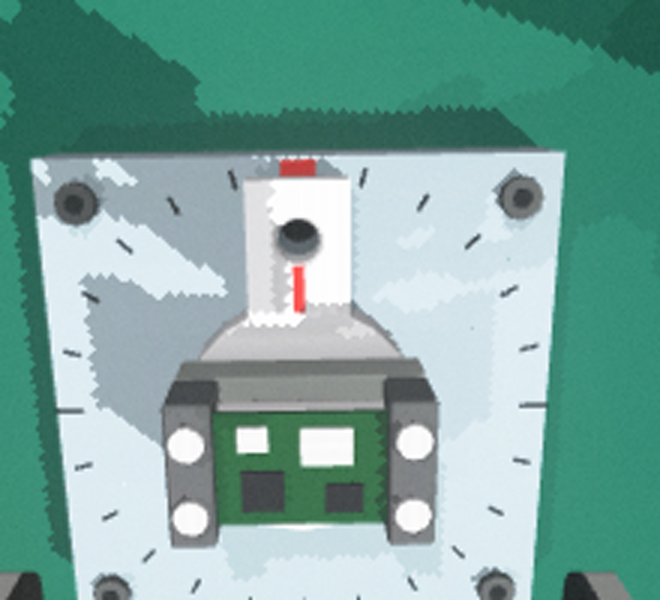

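The hole is now centred on the mark (crop (298,238) and (298,167)) after release, and the head is seated. Now I'll look at the pin: the only red grip in the tub, at its -y end. The black and yellow handles are the key and driver.

```bash
python3 - <<'E'
from h import *
P=camera_params("wrist")
f=lambda c:(180+(c[0]+.5)/3-.5,80+(c[1]+.5)/3-.5)
print("lug hole",ray(P,f((298,238)),.038), "TCP",sense()["eef_pos"])
print("screw mid",np.mean([ray(P,f(c),.026) for c in [(76,203),(521,196),(112,589),(495,588)]],0))
reach([.541,-.0455,.2],[180,0,161.7])
move_gripper(0.5,60)
im,P=grab("wrist","w8");print(sense()["time"],proj(P,(.541,-.0455,.0755)))
cv2.imwrite("pics/w8c.png",cv2.resize(im[110:310,180:400,::-1],None,fx=3,fy=3,interpolation=cv2.INTER_CUBIC))
E
```

```text
lug hole [ 0.44394582 -0.35099906  0.038     ] TCP [ 0.48016309 -0.31735865  0.11914387]
screw mid [ 0.47991836 -0.31776627  0.026     ]
20.4167 [[279.9417176  205.19462045]]
```

View pics/w8c.png

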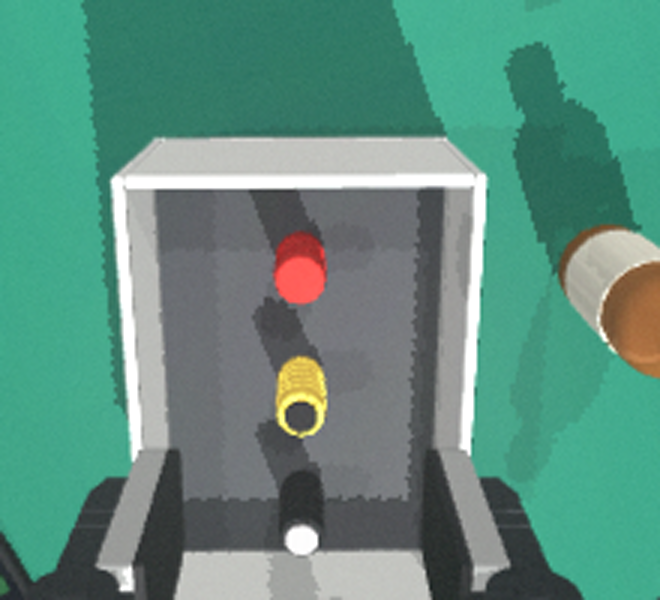

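The wrist view shows the red grip's top at full-frame (280,203), with yellow and black behind it. It's the only red one, so that's the index pin. I'll grip it and lift.

```bash
python3 - <<'E'
from h import *
x,y=.5407,-.0464
move_linear([x,y,.10],speed=0.15)
print(move_linear([x,y,.047],speed=0.08,max_force=8))
move_gripper(0.0,50)
s=sense();print(s["time"],s["eef_pos"].round(4),s["opening"],s["wrist_force"].round(1))
move_linear([x,y,.16],speed=0.12)
pause(.1)
s=sense();print(s["time"],s["opening"],s["wrist_force"].round(1))
reach([.4450,-.3497,.13],[180,0,131.9])
s=sense();print(s["time"],s["eef_pos"].round(4),s["ee_rot"].round(2))
im,P=grab("wrist","w9")
cv2.imwrite("pics/w9c.png",cv2.resize(im[130:330,180:400,::-1],None,fx=3,fy=3,interpolation=cv2.INTER_CUBIC))
im,P=grab("top","t9")
E
```

```text
False
22.4 [ 0.5411 -0.0465  0.0476] 0.17111717645103905 [-0.9  0.5  6.8]
23.5917 0.1670510233295439 [ 0.3  0.2 -0.6]
24.8083 [ 0.4455 -0.3488  0.13  ] [ 1.7998e+02 -1.0000e-02  1.3198e+02]
```

View pics/w9c.png

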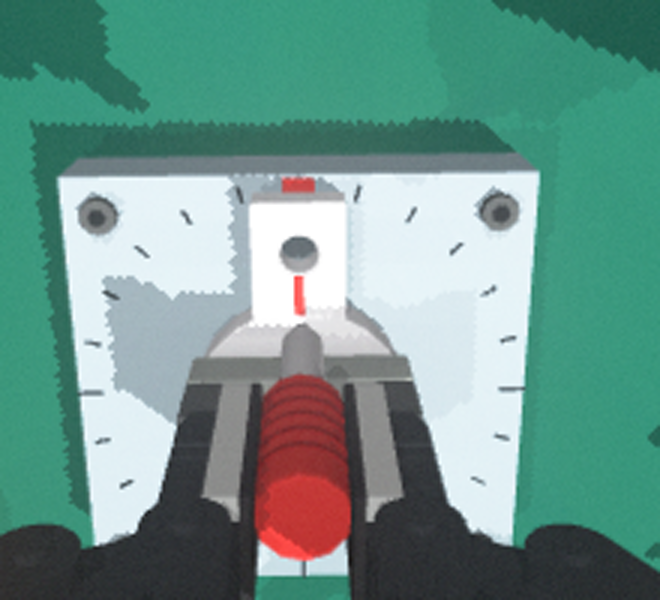

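View pics/w9.png

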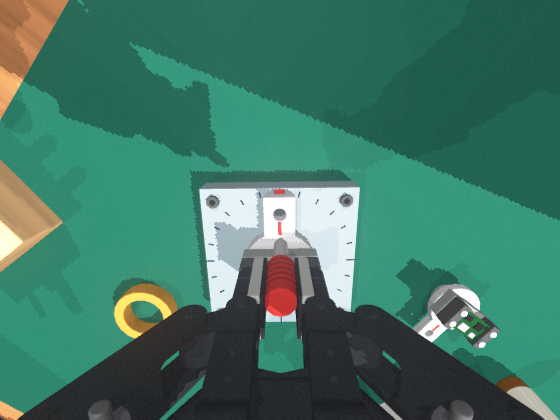

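```bash
python3 - <<'E'
from h import *
P=dict(np.load("pics/w9.npz"))
im=cv2.imread("pics/w9.png")
big=cv2.resize(im[180:300,240:330],None,fx=6,fy=6,interpolation=cv2.INTER_CUBIC);cv2.imwrite("pics/w9d.png",big)
f=lambda c:(180+(c[0]+.5)/3-.5,130+(c[1]+.5)/3-.5)
print("hole",ray(P,f((299,253)),.038))
print("tip",ray(P,f((302,331)),.088))
for z in (.130-.006,.088,.096): print(z,proj(P,(.4455,-.3488,z)))
E
```

```text
hole [ 0.44427235 -0.35088239  0.038     ]
tip [ 0.44466224 -0.34944648  0.088     ]
0.124 [[280.21980705 267.9940242 ]]
0.088 [[280.21430562 241.43739019]]
0.096 [[280.21536107 246.53226002]]
```

View pics/w9d.png

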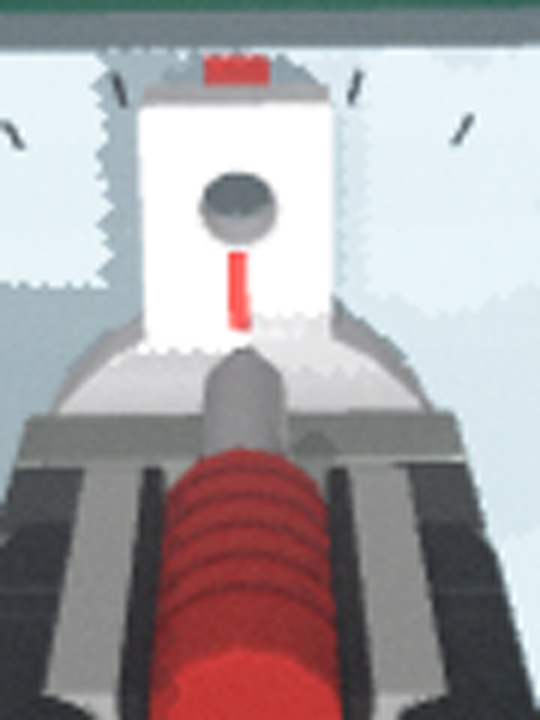

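```bash
python3 - <<'E'
from h import *
move_linear([.4451,-.3502,.087],speed=0.08)
pause(.1)
s=sense();print(s["time"],s["eef_pos"].round(4))
im,P=grab("wrist","w10")
cv2.imwrite("pics/w10c.png",cv2.resize(im[150:270,220:340,::-1],None,fx=5,fy=5,interpolation=cv2.INTER_CUBIC))
E
```

```text
25.7 [ 0.4455 -0.3505  0.0876]
```

View pics/w10c.png

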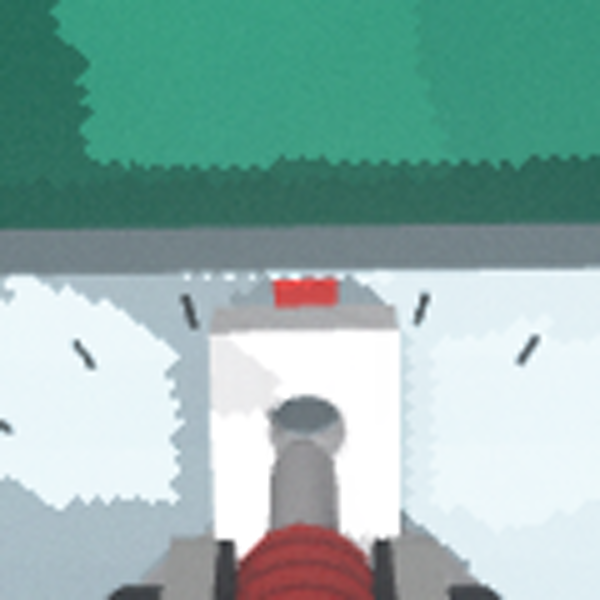

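Pin tip and lug hole line up to within about 0.5 mm: tip x≈304 against hole x≈307, and fore-aft agrees once projected down. I'll nudge it and insert under a force guard.

```bash
python3 - <<'E'
from h import *
for z,f in [(.07,8),(.055,8),(.0425,12)]:
    r=move_linear([.4449,-.3500,z],speed=0.04,max_force=f)
    s=sense();print(s["time"],r,s["eef_pos"].round(4),s["wrist_force"].round(1),s["ft_torque"].round(2))
    if r: break
im,P=grab("wrist","w11")
cv2.imwrite("pics/w11c.png",cv2.resize(im[150:310,200:360,::-1],None,fx=3.7,fy=3.7,interpolation=cv2.INTER_CUBIC))
E
```

```text
26.325 False [ 0.4447 -0.3499  0.0698] [0.  0.1 0.3] [-0.04  0.07  0.  ]
26.85 False [ 0.4447 -0.3498  0.0548] [-0.3  1.5 -0.2] [ 0.02 -0.    0.  ]
27.175 True [ 0.4452 -0.3503  0.0441] [-0.4 -0.3  6.4] [0.1  0.13 0.03]
```

View pics/w11c.png

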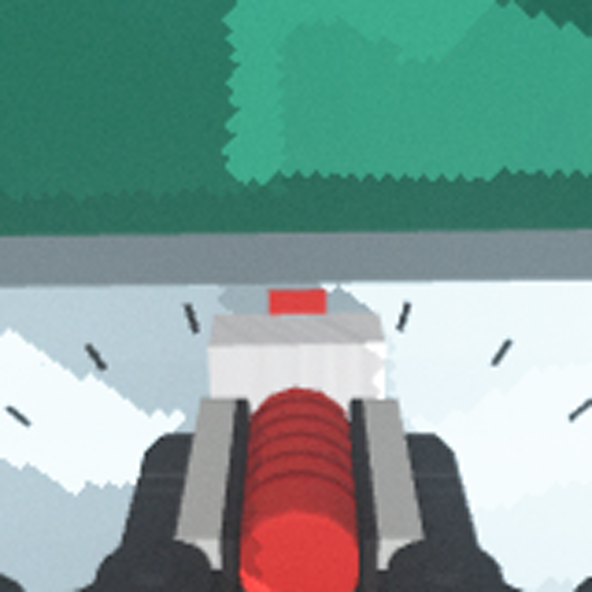

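The pin reached the shoulder depth: TCP at 44 mm, which is the expected home height, with a force stop. I'll release, retreat and inspect.

```bash
python3 - <<'E'
from h import *
move_gripper(0.45)
move_linear([.4450,-.3501,.16],speed=0.12)
pause(.3)
im,P=grab("wrist","w12")
cv2.imwrite("pics/w12c.png",cv2.resize(im[110:310,180:400,::-1],None,fx=3,fy=3,interpolation=cv2.INTER_CUBIC))
for z in (.038,.072): print(proj(P,(.4446,-.3505,z)))
reach([.30,-.25,.30],[180,0,100])
s=sense();print(s["time"])
a,P=grab("top","t12");b,P2=grab("scene","s12")
print("pad",proj(P,(.4242,.286,.0125)))
cv2.imwrite("pics/s12c.png",cv2.resize(b[95:185,195:315,::-1],None,fx=6,fy=6,interpolation=cv2.INTER_CUBIC))
E
```

```text
[[279.9158707  205.45581205]]
[[279.89693606 217.87627061]]
29.95
pad [[163.90362559 270.75976456]]
```

View pics/w12c.png

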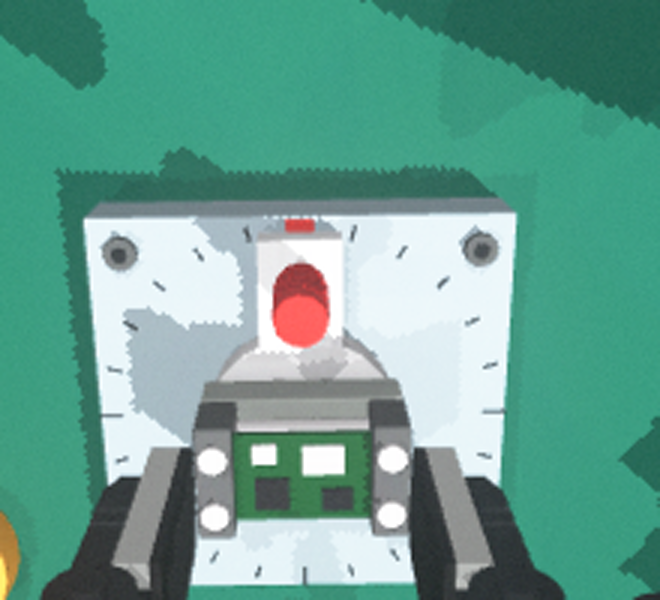

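View pics/t12.png

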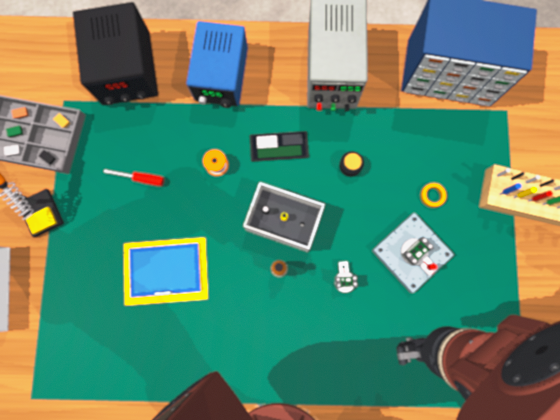

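View pics/s12c.png

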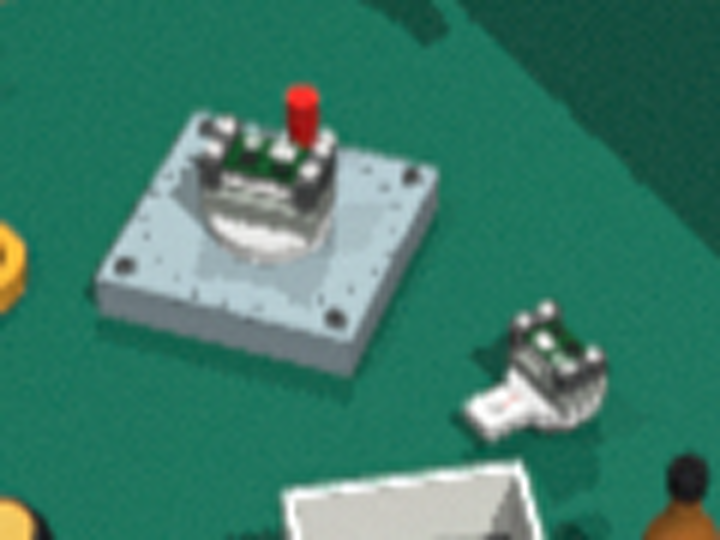

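The pin stands upright with no shank showing, and the lug is under the mark. The lid is centred on the pad at (165,270), and the other items are where they were. I'm handing in.

```bash
python3 -c "
from station import *
print(close_job()); print(sense()['time'])"
```

```text
the job is handed in; nothing more can be done
None
the job is handed in; nothing more can be done
```

I handed the job in at about 30 s of the 72 s allowed, and the holder looks locked in its home position. No verdict is reported, so this rests on my own checks.

**What I did**
- **Lid:** I tipped it about 19° by its tab on the far rim, then lifted it off and laid it on the yellow pad.
- **Head:** I turned it about 36° by the vice jaws until the lug hole lay over the index hole.
- **Pin:** I moved the red-handled pin from the tub and pushed it home through both holes.

**What the last checks showed**
- **Pin:** The push stopped on contact with the gripper at 44 mm, the height expected for a fully seated pin. After release the pin stood upright with no shank showing.
- **Head:** It is seated, with the lug centred under the red mark to within about 0.5 mm by eye.
- **Lid:** It lies flat, right way up and within about 2 mm of the pad's centre.
- **Everything else:** The key, the driver and the bystanders show no visible movement. The gripper was clear of everything, and no check failed.

The overhead and wrist cameras disagreed by 2 to 3 mm on the hole's position. I settled that by lining the pin up with the hole directly in the wrist view before inserting it.

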